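# Close the storage tins with their own lids

### The job

The storage tins and their bamboo lids have been washed and dried. Take the four lids from the drying rack by their grips and close each tin with the lid that fits it, plug fully in and bamboo flat on the rim; set them down in place rather than dropping them. Leave the tins standing where they are, and do not disturb the wine glass or the mug.

Things in the scene. Friction and masses are not known exactly. Their poses are not given: they have to be found in the camera images.
- lid_large_round: Large round lid: bamboo disc 104 mm across, plug 88 mm. About 0.1 kg, on a rack 10 mm high. From below: white plug 14 mm deep, lower edge rounded by 6 mm; bamboo 10 mm thick; wooden bar grip in the middle, 44 mm long (lid x), 14 thick (y), 26 tall, top 50 mm above the origin. Origin: centre of the plug's underside, z up. Seated: bamboo flat on the rim, origin 14 mm below it
- lid_small_round: Small round lid: bamboo disc 78 mm across, plug 62 mm. About 0.1 kg, on a rack 10 mm high. From below: white plug 14 mm deep, lower edge rounded by 6 mm; bamboo 10 mm thick; wooden bar grip in the middle, 44 mm long (lid x), 14 thick (y), 26 tall, top 50 mm above the origin. Origin: centre of the plug's underside, z up. Seated: bamboo flat on the rim, origin 14 mm below it
- lid_square: Square lid: bamboo board 88 x 88 mm, plug 72 x 72. About 0.1 kg, on a rack 10 mm high. From below: white plug 14 mm deep, lower edge rounded by 6 mm; bamboo 10 mm thick; wooden bar grip in the middle, 44 mm long (lid x), 14 thick (y), 26 tall, top 50 mm above the origin. Origin: centre of the plug's underside, z up. Seated: bamboo flat on the rim, origin 14 mm below it
- lid_oblong: Oblong lid: bamboo board 120 mm (x) by 70 (y), plug 104 x 54. About 0.1 kg, on a rack 10 mm high. From below: white plug 14 mm deep, lower edge rounded by 6 mm; bamboo 10 mm thick; wooden bar grip in the middle, 44 mm long (lid x), 14 thick (y), 26 tall, top 50 mm above the origin. Origin: centre of the plug's underside, z up. Seated: bamboo flat on the rim, origin 14 mm below it
- tin_large_round: Round tin, 100 mm outside diameter, 94 inside, 100 tall; the lid goes on at any turn. Open, empty, black outside, bare metal inside, on the worktop; walls 3 mm, about 0.4 kg, loose, slides if pushed. Origin: centre of its underside, z up. Its lid's plug has 3 mm play all round
- tin_small_round: Round tin, 74 mm outside diameter, 68 inside, 80 tall; the lid goes on at any turn. Open, empty, black outside, bare metal inside, on the worktop; walls 3 mm, about 0.4 kg, loose, slides if pushed. Origin: centre of its underside, z up. Its lid's plug has 3 mm play all round
- tin_square: Square tin, 84 x 84 mm outside, 78 x 78 inside, 90 tall, x and y along its sides; the lid fits at any quarter turn. Open, empty, black outside, bare metal inside, on the worktop; walls 3 mm, about 0.4 kg, loose, slides if pushed. Origin: centre of its underside, z up. Its lid's plug has 3 mm play all round
- tin_oblong: Oblong tin, outside 66 mm along its x and 116 along its y, 60 x 110 inside, 75 tall; the lid's x goes along this tin's y, either way round. Open, empty, black outside, bare metal inside, on the worktop; walls 3 mm, about 0.4 kg, loose, slides if pushed. Origin: centre of its underside, z up. Its lid's plug has 3 mm play all round
- wine_glass: Empty wine glass standing upright on the kettle's side of the tins, 170 mm tall, 66 mm wide, loose and easily tipped; not part of the job. Origin: centre of its foot
- mug: White mug standing between the rack and the tins on the side away from the robot, 92 mm tall, 80 mm wide, with a handle, loose; not part of the job. Origin: centre of its underside
Things that resemble listed ones, but are neither listed nor needed, are in the scene too. Leave any blue look-alike of the lid_large_round alone.

How it is judged:
At the end, for the whole second after the job is handed in: Each of the four lids is seated on its own tin: centres within 9 mm horizontally, the bamboo on the rim within 4 mm in height, lid and tin within 0.06 rad of upright, each tin within 50 mm of where it stood at the start, all at rest (horizontal distance between lid_large_round and tin_large_round below 0.009 m and z of lid_large_round in the frame of tin_large_round between 0.082 and 0.09 m and angle between each of lid_large_round, tin_large_round, lid_small_round, tin_small_round, lid_square, tin_square, lid_oblong, tin_oblong's own z axis and vertical below 0.06 rad and distance of each of tin_large_round, tin_small_round, tin_square, tin_oblong from where it was at the start of the episode below 0.05 m and linear speed of each of lid_large_round, tin_large_round, lid_small_round, tin_small_round, lid_square, tin_square, lid_oblong, tin_oblong below 0.02 m/s and horizontal distance between lid_small_round and tin_small_round below 0.009 m and z of lid_small_round in the frame of tin_small_round between 0.062 and 0.07 m and horizontal distance between lid_square and tin_square below 0.009 m and z of lid_square in the frame of tin_square between 0.072 and 0.08 m and horizontal distance between lid_oblong and tin_oblong below 0.009 m and z of lid_oblong in the frame of tin_oblong between 0.057 and 0.065 m); the robot touches nothing.
It fails at once if the wine glass is tipped or pushed aside (tilted more than 0.3 rad or moved more than 40 mm) (angle between wine_glass's own z axis and vertical above 0.3 rad or distance of wine_glass from where it was at the start of the episode above 0.04 m).
It fails at once if the mug is tipped or pushed aside (tilted more than 0.3 rad or moved more than 40 mm) (angle between mug's own z axis and vertical above 0.3 rad or distance of mug from where it was at the start of the episode above 0.04 m).
It fails at once if a lid is dropped (falls faster than 0.5 m/s, not held by the fingers) ((contact force between the fingers and lid_large_round below 0.05 N and linear speed of lid_large_round above 0.5 m/s) or (contact force between the fingers and lid_small_round below 0.05 N and linear speed of lid_small_round above 0.5 m/s) or (contact force between the fingers and lid_square below 0.05 N and linear speed of lid_square above 0.5 m/s) or (contact force between the fingers and lid_oblong below 0.05 N and linear speed of lid_oblong above 0.5 m/s)).
It also fails if it takes over 125 s, if anything falls off the work surface, if the arm or the gripper's body presses on something with over 40 N, if the wrist force passes 120 N, or if a joint passes its speed limit or range.

### The arm

A 6-joint arm with a two-finger parallel gripper is mounted at the origin on the work surface. World frame = base frame: x ahead of the robot, y to its left, z up, the work surface at z = 0. Lengths are in m, angles in rad, forces in N, time in s.
With the tool pointing down it reaches from about 0.275 to 0.75 m from the base axis. Payload 10.2 kg.
Tool frame: the origin (TCP) lies midway between the tips of the shut fingers; the grasp point (between the pads) lies 19 mm behind it (grip_point_offset is the distance from the TCP to the grasp point, in m); z points along the fingers, y is the line along which they close (so a half turn about z gives the same grasp; the last joint's range is limited). The gripper opens to 88 mm and grips with 3 to 60 N. Pads are 18 mm wide; open, the fingers measure 123 mm over their backs; the gripper's body (75 mm by 187 mm) begins 45 mm behind the grasp point.
Start: joints at [-1.413, 0.313, 1.498, -0, 1.331, -0.223], TCP at [0.195, -0.487, 0.202] pointing down, gripper open.
Joint ranges: [-2.94, 2.94], [-0.97, 2.17], [0.19, 2.56], [-1.23, 4.37], [0.02, 3.11], [-2.88, 2.88]. Speed limits (rad/s): [2.39, 2.39, 3.01, 3.14, 3.14, 3.14].

### API

Orientations are given as a unit quaternion [x, y, z, w].
In Python, from cell import observe, read_camera, camera_model, sign_off, grip_point_offset gives the robot as it stands.
- The arm moves only by the shell command python3 -m crank 'ROWS' [OPENING] [FORCE]. ROWS is JSON, a list of rows, each an object with "translation": the shift along the tool's x, y, z in units of 25 mm (1.0 is 25 mm), a list of three; "rotation": the turn, a rotation vector about the tool's x, y, z in units of 5 degrees (1.0 is 5 degrees), a list of three. A call has 1 to 8 rows; each row shifts and turns the commanded pose from where the row before left it, along the tool's axes as they then stand; what a row does not reach is not made up. A row lasts 1/10 s, in which the tool goes at most 50 mm and 8.59 degrees, less where a joint would pass 70% of its speed; a pose out of reach is approached as far as the arm can. A call is refused whole if a number of a shift passes 1 or a number of a turn 1, either way. A call with a gripper value outside its range is refused whole. OPENING is the opening, from 0 (shut) to 1 (fully open), set as the call begins (- or left out, the last holds). The fingers move at their own pace and stop on an object; FORCE is the grip in N (left out, the last holds). Time passes only in rows, so rows that do not move let the fingers close. It gives the time, the measured TCP pose, the force, the opening and the grip force at its end, in the units of the state.
- observe(): the state, without advancing time (a new reading comes with each control period).
- read_camera(name): name is "side" or "top"; returns the picture (384x512x3 uint8, blue, green, red); there is no depth.
- camera_model(name): a dict with "camera_matrix" (3x3 intrinsics, pixels), "position" and "orientation" of the camera in the world. Camera axes: x right, y up, looking along -z (the intrinsics and any distortion apply to the point x, -y, -z); pixel columns grow to the right and rows downward; lengths in m; the calibration is good to about 2 mm. A picture is of the moment at which its call begins. camera_model takes no time and is no camera call.
- sign_off(): hands the job in; it is judged then, once.
The state is a dict: "time_s": time; "q": joint angles; "joint_vel": joint speeds; "joint_efforts": joint torques, N m; "ee_pos": TCP position; "ee_rot": TCP orientation; "contact_force": force on the tool from outside, world axes, zero at the start; "wrist_torque": the same for the moment, N m; "grip_width": finger opening in m; "gripper_force": force on a finger pad.
Only numpy, scipy, OpenCV 4.12 (cv2) and the standard library are available. Lean on these libraries where they do the work, as an engineer would, in place of code of your own. Each camera call takes 0.05 s, during which the arm holds its last target. There are 200 camera calls.

## Working session

There is one attempt and no reset: what is moved stays moved. The work goes in short steps, Python scripts to look and compute and a shell command to move; the robot and the scene stay as the last step left them, time stands still between calls to the robot, and variables do not carry over. Pictures are saved under pics/ and viewed, at most 14 in all, crops included, and the job is handed in when it is done.

```bash
ls; mkdir -p pics; python3 - <<'E'
from cell import *
import cv2
for n in("top","side"):
    cv2.imwrite(f"pics/{n}0.png",cv2.resize(read_camera(n),(800,600),interpolation=cv2.INTER_CUBIC)); print(camera_model(n))
s=observe();print(s, grip_point_offset)
E
```

```text
pics
{'camera_matrix': array([[409.08024133,   0.        , 261.2064458 ],
       [  0.        , 409.08024133, 187.96068757],
       [  0.        ,   0.        ,   1.        ]]), 'position': array([ 0.50979394, -0.07934118,  1.03054074]), 'orientation': array([-0.04047651,  0.04010782,  0.71021764, -0.70167223])}
{'camera_matrix': array([[359.10190947,   0.        , 258.01108587],
       [  0.        , 359.10190947, 190.77723745],
       [  0.        ,   0.        ,   1.        ]]), 'position': array([0.43589172, 0.60349119, 0.57948762]), 'orientation': array([-0.0569707 ,  0.43860263,  0.88597597, -0.13938668])}
{'time_s': 0.1, 'q': array([-1.41344739e+00,  3.13388284e-01,  1.49837144e+00, -2.12314084e-05,
        1.33100021e+00, -2.23420988e-01]), 'joint_vel': array([ 0.00090332, -0.00033655, -0.00160934,  0.00122737, -0.00150498,
        0.00042482]), 'joint_efforts': array([ 2.80150074e-03, -4.02814865e+01, -2.52644366e+01,  6.95749233e-02,
        3.42114223e-02, -4.97026804e-05]), 'ee_pos': array([ 0.19503831, -0.4871378 ,  0.20161738]), 'ee_rot': array([ 9.81930813e-01,  1.89239366e-01,  8.97273868e-06, -5.83660648e-04]), 'contact_force': array([-0.39402925, -0.39954529,  1.07128052]), 'wrist_torque': array([ 0.00632346, -0.00685645,  0.0155716 ]), 'gripper_force': 0.0, 'grip_width': 0.08781478256313786} 0.0187
```

View pics/top0.png

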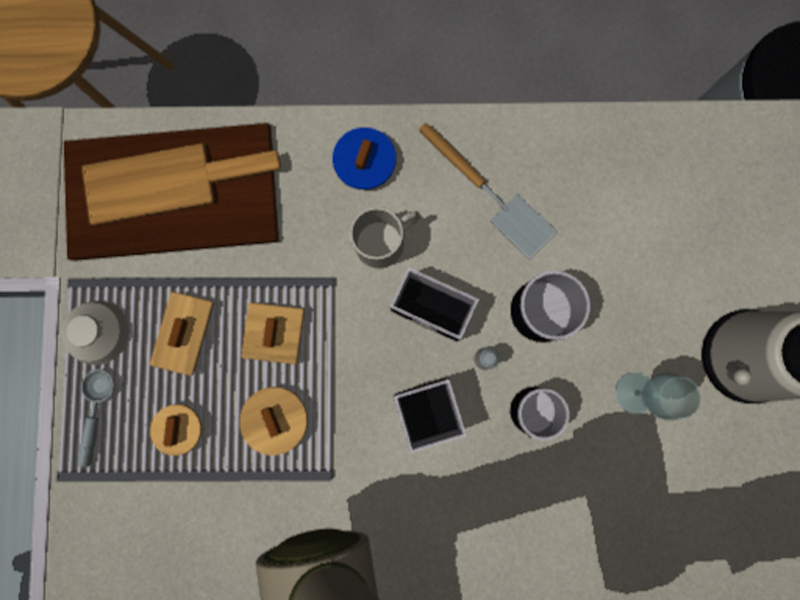

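View pics/side0.png

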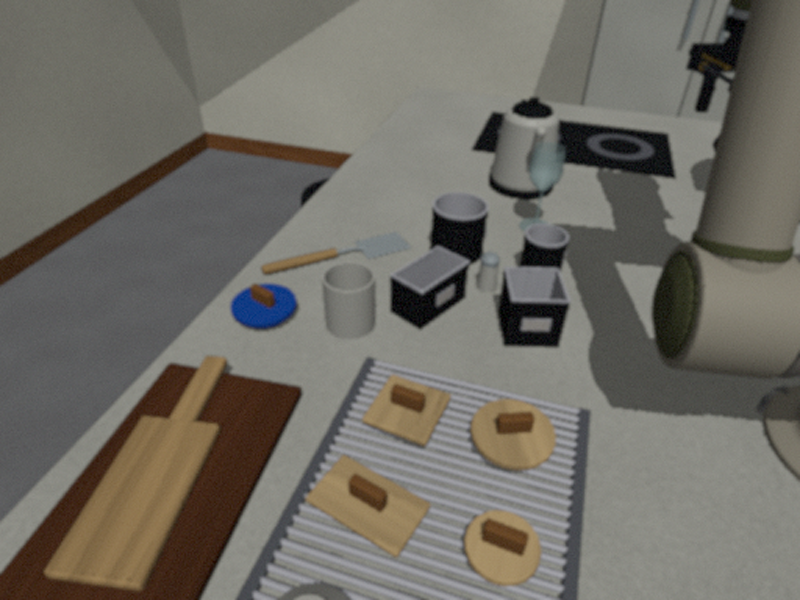

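The lids' candidates in top0 (800×600) are: oblong (182,332), square (273,332), small round (175,430) and large round (273,421). The blue disc at (364,157) and the cutting boards at (150,185) are look-alikes to leave alone. The tins are oblong (435,303), square (430,414), large round (553,305) and small round (541,412). The glass is at (670,395) and the mug at (378,236). Close crops next.

```bash
cat > h.py <<'E'
import numpy as np, cv2
from cell import *
from scipy.spatial.transform import Rotation as R
def p2w(n,uv,z):
    m=camera_model(n);K=m["camera_matrix"]
    uv=np.atleast_2d(uv).astype(float)
    d=np.c_[uv,np.ones(len(uv))]@np.linalg.inv(K).T*[1,-1,-1]
    d=R.from_quat(m["orientation"]).apply(d);p=m["position"]
    return p+d*((z-p[2])/d[:,2])[:,None]
def w2p(n,P):
    m=camera_model(n);c=R.from_quat(m["orientation"]).inv().apply(np.atleast_2d(P)-m["position"])*[1,-1,-1]
    q=c@m["camera_matrix"].T;return q[:,:2]/q[:,2:]
E
python3 - <<'E'
from h import *
im=read_camera("top");cv2.imwrite("pics/raw.png",im)
def crop(n,x,y,w,h,s):
    c=cv2.resize(im[y:y+h,x:x+w],None,fx=s,fy=s,interpolation=cv2.INTER_CUBIC)
    cv2.imwrite(n,c)
crop("pics/lids.png",85,175,125,125,4.8); crop("pics/tins.png",240,165,160,120,5)
hsv=cv2.cvtColor(im,cv2.COLOR_BGR2HSV)
# bamboo+grip by hue/sat, within rack
m=cv2.inRange(hsv,(5,90,40),(25,255,255));m[:175]=0;m[300:]=0;m[:,:90]=0;m[:,210:]=0
N,L,st,_=cv2.connectedComponentsWithStats(m)
for i in range(1,N):
    if st[i,4]<300: continue
    k=(L==i).astype(np.uint8);c=max(cv2.findContours(k,0,1)[0],key=cv2.contourArea)
    r=cv2.minAreaRect(c);w=p2w("top",cv2.boxPoints(r),.034)[:,:2]
    g=((L==i)&(im.max(2)<115)).astype(np.uint8)
    g=max(cv2.findContours(g,0,1)[0],key=cv2.contourArea);gr=cv2.minAreaRect(g);gw=p2w("top",cv2.boxPoints(gr),.06)[:,:2]
    print("lid",np.round(r[0],1),w.mean(0).round(4),"sides",np.linalg.norm(w[1]-w[0]).round(4),np.linalg.norm(w[2]-w[1]).round(4),"ang",np.degrees(np.arctan2(*(w[1]-w[0])[::-1])).round(1),np.degrees(np.arctan2(*(w[2]-w[1])[::-1])).round(1))
    print("  grip",np.round(gr[0],1),gw.mean(0).round(4),np.linalg.norm(gw[1]-gw[0]).round(4),np.linalg.norm(gw[2]-gw[1]).round(4),"ang",np.degrees(np.arctan2(*(gw[1]-gw[0])[::-1])).round(1),np.degrees(np.arctan2(*(gw[2]-gw[1])[::-1])).round(1))
E
```

```text
lid [115.6 213. ] [0.5672 0.2759] sides 0.122 0.0722 ang -14.3 -106.6
  grip [116.1 211.8] [0.5684 0.2654] 0.0484 0.0307 ang -14.4 -106.5
lid [174.  212.9] [0.5656 0.1337] sides 0.0885 0.0897 ang -5.7 -97.4
  grip [175.1 212. ] [0.5661 0.1255] 0.0462 0.028 ang -7.4 -98.8
lid [174.5 269.5] [0.43   0.1308] sides 0.1037 0.1015 ang -90.7 -179.7
  grip [175.6 268.5] [0.4342 0.1228] 0.0301 0.0428 ang -69.0 -157.5
lid [112. 275.] [0.4187 0.2803] sides 0.077 0.0753 ang -90.7 -178.6
  grip [112.1 274.8] [0.4214 0.2706] 0.0479 0.0301 ang -4.7 -96.9
```

View pics/lids.png

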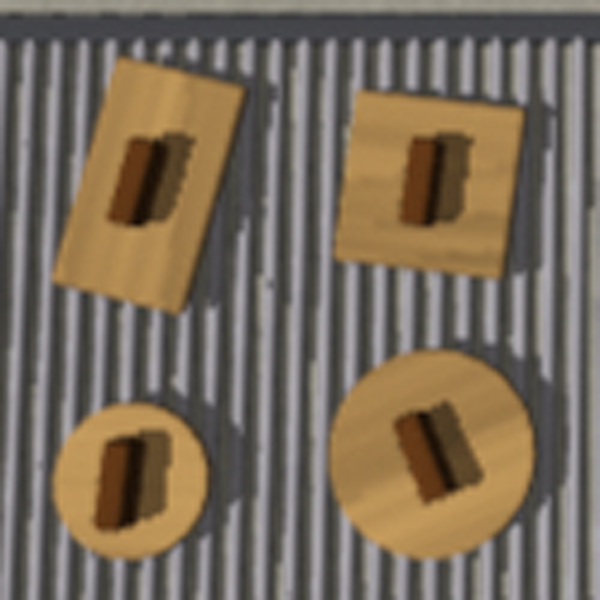

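View pics/tins.png

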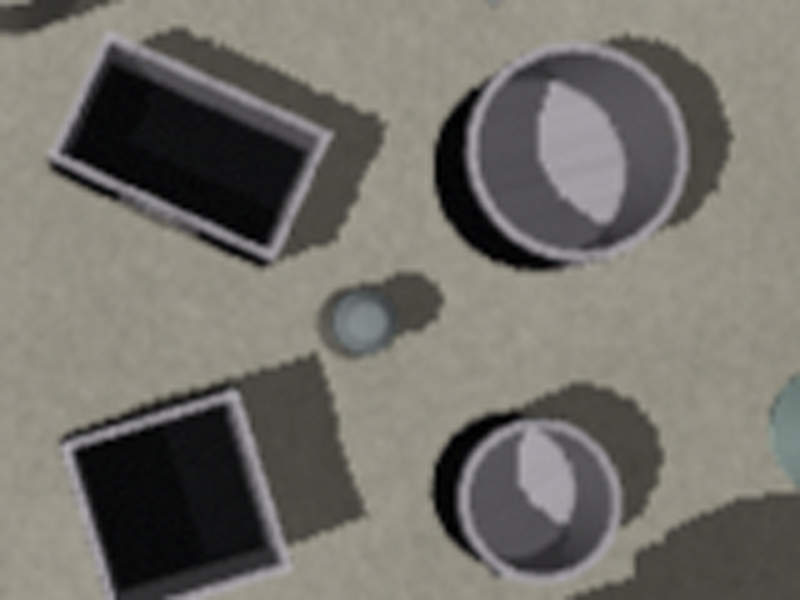

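The crops confirm the four bamboo lids: sizes match, and the blue disc is outside this crop. Grip tops are at about (421,455) large, (112,483) small, (420,180) square and (132,180) oblong. In the tins crop, the oblong corners are (110,35), (332,133), (268,262), (50,157). The round rims are centred at (578,153) and (540,497).

```bash
python3 - <<'E'
from h import *
im=cv2.imread("pics/raw.png")
f=lambda c,s,o:(np.array(c,float)+.5)/s-.5+o
for n,c in dict(large=(421,455),small=(112,483),square=(420,180),obl=(132,180)).items():
    print(n,"grip",p2w("top",f([c],4.8,(85,175)),.06)[0,:2].round(4))
T=lambda c:f(c,5,(240,165))
o=p2w("top",T([(110,35),(332,133),(268,262),(50,157)]),.075)[:,:2]
q=p2w("top",T([(62,443),(237,390),(290,567),(112,612)]),.09)[:,:2]
for n,w in(("obl",o),("sq",q)):
    e=[w[1]-w[0],w[2]-w[1],w[2]-w[3],w[3]-w[0]]
    print(n,w.mean(0).round(4),np.linalg.norm(e,axis=1).round(4),[np.degrees(np.arctan2(a[1],a[0])).round(1) for a in e], ((w[0]+w[2])/2).round(4),((w[1]+w[3])/2).round(4))
for n,c,z in(("large",[(467,153),(689,153),(578,43),(578,264)],.1),("small",[(459,497),(622,497),(540,415),(540,580)],.08)):
    w=p2w("top",T(c),z)[:,:2];print(n,w.mean(0).round(4),np.linalg.norm(w[1]-w[0]),np.linalg.norm(w[3]-w[2]))
print("glass foot",p2w("top",[np.array((635,391))/1.5625],0),"rim",p2w("top",[np.array((672,396))/1.5625],.165))
print("mug rim",p2w("top",[np.array((378,236))/1.5625],.09), "bottle",p2w("top",[np.array((85,331))/1.5625],.15))
cv2.imwrite("pics/sq.png",cv2.resize(im[235:295,245:305],None,fx=9,fy=9,interpolation=cv2.INTER_CUBIC))
E
```

```text
large grip [0.4321 0.1304]
small grip [0.4205 0.2804]
square grip [0.5659 0.1326]
obl grip [0.5676 0.275 ]
obl [ 0.6048 -0.1177] [0.1142 0.0678 0.1131 0.0644] [np.float64(-114.8), np.float64(152.5), np.float64(-116.5), np.float64(153.4)] [ 0.6041 -0.1171] [ 0.6054 -0.1183]
sq [ 0.4412 -0.1078] [0.0832 0.0826 0.0828 0.0786] [np.float64(-74.0), np.float64(-164.3), np.float64(-76.8), np.float64(-163.9)] [ 0.4403 -0.108 ] [ 0.4422 -0.1077]
large [ 0.5971 -0.294 ] 0.10139535750522727 0.10145358551370488
small [ 0.441  -0.2753] 0.07461795496028995 0.07448037090595552
glass foot [[ 0.46726317 -0.43930475  0.        ]] rim [[ 0.46686593 -0.43079766  0.165     ]]
mug rim [[ 0.7049533  -0.03544833  0.09      ]] bottle [[0.56430173 0.36645538 0.15      ]]
```

View pics/sq.png

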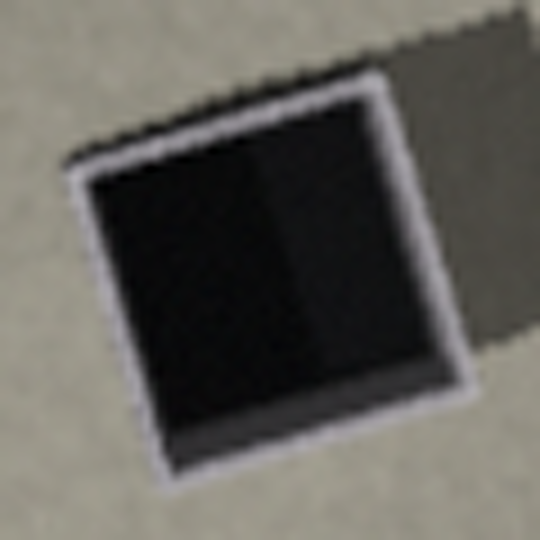

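```bash
cat >> h.py <<'E'
def plan(x,y,z,yaw):
    s=observe();r=R.from_quat(s["ee_rot"]);X=r.as_matrix()[:,0]
    y0=np.degrees(np.arctan2(X[1],X[0]));a=np.radians(yaw)
    t=np.array([[np.cos(a),np.sin(a),0],[np.sin(a),-np.cos(a),0],[0,0,-1]])
    D=np.array([x,y,z])-s["ee_pos"]
    rv=(r.inv()*R.from_matrix(t)).as_rotvec()
    print("t",s["time_s"],"pos",s["ee_pos"].round(4),"yaw",y0.round(2),"F",s["contact_force"].round(1),"w",round(s["grip_width"],4),"q6",s["q"][5].round(2))
    print(" turn units",(np.degrees(rv)/5).round(2)," then shift units",(t.T@D/.025).round(2)," | shift first",(r.as_matrix().T@D/.025).round(2))
E
python3 - <<'E'
from h import *
w=p2w("top",(np.array([(66,172),(383,72),(478,395),(162,488)])+.5)/9-.5+(245,235),.09)[:,:2]
e=[w[1]-w[0],w[2]-w[1],w[2]-w[3],w[3]-w[0]]
print(w.mean(0).round(4),np.linalg.norm(e,axis=1).round(4),[np.degrees(np.arctan2(a[1],a[0])).round(1) for a in e])
plan(.431,.1306,.2,22.5)
E
```

```text
[ 0.4398 -0.1082] [0.084  0.0836 0.0825 0.0818] [np.float64(-73.4), np.float64(-164.5), np.float64(-74.6), np.float64(-163.5)]
t 0.15 pos [ 0.1951 -0.4872  0.2017] yaw 21.82 F [-0.5 -0.6 -0.7] w 0.0879 q6 -0.22
 turn units [-0.01 -0.   -0.14]  then shift units [ 18.18 -19.22   0.07]  | shift first [ 17.94 -19.43   0.09]
```

```bash
R='{"translation":[0.9,-0.96,0],"rotation":[0,0,0]}'; 
python3 -m crank '[{"translation":[0,0,0],"rotation":[0,0,-0.14]},{"translation":[0.91,-0.96,0],"rotation":[0,0,0]},{"translation":[0.91,-0.96,0],"rotation":[0,0,0]},{"translation":[0.91,-0.96,0],"rotation":[0,0,0]},{"translation":[0.91,-0.96,0],"rotation":[0,0,0]},{"translation":[0.91,-0.96,0],"rotation":[0,0,0]},{"translation":[0.91,-0.96,0],"rotation":[0,0,0]},{"translation":[0.91,-0.96,0],"rotation":[0,0,0]}]' 0.5 25
python3 -m crank '[{"translation":[0.91,-0.96,0],"rotation":[0,0,0]},{"translation":[0.91,-0.96,0],"rotation":[0,0,0]},{"translation":[0.91,-0.96,0],"rotation":[0,0,0]},{"translation":[0.91,-0.96,0],"rotation":[0,0,0]},{"translation":[0.91,-0.96,0],"rotation":[0,0,0]},{"translation":[0.91,-0.96,0],"rotation":[0,0,0]},{"translation":[0.91,-0.96,0],"rotation":[0,0,0]}]'
python3 -m crank '[{"translation":[0.91,-0.96,0],"rotation":[0,0,0]},{"translation":[0.91,-0.96,0],"rotation":[0,0,0]},{"translation":[0.91,-0.96,0],"rotation":[0,0,0]},{"translation":[0.91,-0.96,0],"rotation":[0,0,0]},{"translation":[0.91,-0.96,0],"rotation":[0,0,0]},{"translation":[0.91,-0.96,0],"rotation":[0,0,0]},{"translation":[0,0,0],"rotation":[0,0,0]},{"translation":[0,0,0],"rotation":[0,0,0]}]'
python3 -c "
from h import *
plan(.431,.1306,.0367,22.5)"
```

```text
time_s: 0.95
ee_pos: [0.2781, -0.2699, 0.2021]
ee_rot: [0.981, 0.195, 0.0, 0.0]
contact_force: [0.9, 0.2, 0.4]
grip_width: 0.044
gripper_force: 0.0
time_s: 1.65
ee_pos: [0.3609, -0.0537, 0.2022]
ee_rot: [0.981, 0.195, 0.0, 0.0]
contact_force: [-0.1, -1.1, 0.1]
grip_width: 0.0442
gripper_force: 0.0
time_s: 2.45
ee_pos: [0.4314, 0.1304, 0.2019]
ee_rot: [0.981, 0.196, -0.0, 0.0]
contact_force: [-0.7, -0.3, -0.0]
grip_width: 0.0439
gripper_force: 0.0
t 2.45 pos [0.4314 0.1304 0.2019] yaw 22.62 F [-0.7 -0.3 -0. ] w 0.0439 q6 1.21
 turn units [-0.    0.01  0.02]  then shift units [-0.01 -0.01  6.61]  | shift first [-0.   -0.01  6.61]
```

```bash
python3 -m crank '[{"translation":[0,0,1],"rotation":[0,0,0]},{"translation":[0,0,1],"rotation":[0,0,0]},{"translation":[0,0,1],"rotation":[0,0,0]},{"translation":[0,0,1],"rotation":[0,0,0]},{"translation":[0,0,1],"rotation":[0,0,0]},{"translation":[0,0,0.9],"rotation":[0,0,0]},{"translation":[0,0,0.7],"rotation":[0,0,0]},{"translation":[0,0,0],"rotation":[0,0,0]}]'
python3 -m crank '[{"translation":[0,0,0],"rotation":[0,0,0]},{"translation":[0,0,0],"rotation":[0,0,0]},{"translation":[0,0,0],"rotation":[0,0,0]},{"translation":[0,0,0],"rotation":[0,0,0]},{"translation":[0,0,0],"rotation":[0,0,0]},{"translation":[0,0,0],"rotation":[0,0,0]}]' 0 30
python3 -m crank '[{"translation":[0,0,-0.3],"rotation":[0,0,0]},{"translation":[0,0,-0.7],"rotation":[0,0,0]},{"translation":[0,0,-1],"rotation":[0,0,0]},{"translation":[0,0,-1],"rotation":[0,0,0]},{"translation":[0,0,-1],"rotation":[0,0,0]},{"translation":[0,0,-1],"rotation":[0,0,0]},{"translation":[0,0,-1],"rotation":[0,0,0]},{"translation":[0,0,-0.9],"rotation":[0,0,0]}]'
python3 - <<'E'
from h import *
cv2.imwrite("pics/g1.png",cv2.resize(np.hstack([read_camera("side")[150:],read_camera("top")[150:]]),(800,183)))
plan(.597,-.294,.21,22.5)
E
```

```text
time_s: 3.25
ee_pos: [0.4302, 0.1292, 0.0357]
ee_rot: [0.981, 0.195, -0.002, -0.0]
contact_force: [-0.1, 0.2, -0.3]
grip_width: 0.0439
gripper_force: 0.0
time_s: 3.85
ee_pos: [0.4316, 0.1303, 0.0372]
ee_rot: [0.981, 0.195, 0.0, 0.0]
contact_force: [-0.3, 0.6, -0.2]
grip_width: 0.0005
gripper_force: 0.0
time_s: 4.65
ee_pos: [0.4315, 0.1303, 0.2115]
ee_rot: [0.981, 0.195, 0.001, 0.0]
contact_force: [1.3, -0.4, -0.7]
grip_width: -0.0001
gripper_force: 0.0
t 4.75 pos [0.4327 0.1303 0.2126] yaw 22.53 F [-0.6 -0.4 -0.4] w 0.0004 q6 1.21
 turn units [ 0.02 -0.06  0.01]  then shift units [-0.42 18.2   0.1 ]  | shift first [-0.43 18.2   0.14]
```

View pics/g1.png

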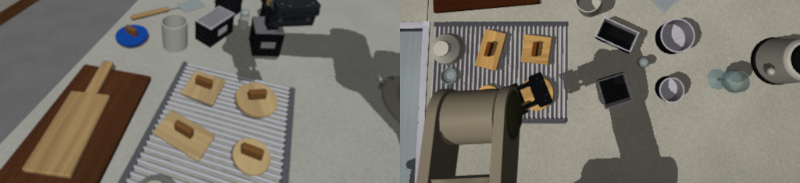

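The grasp missed: the fingers shut to 0 and the lids haven't moved. I'll check the tip against its projection.

```bash
python3 - <<'E'
from h import *
P=observe()["ee_pos"];C=[]
for n in("side","top"):
    im=read_camera(n);uv=w2p(n,P)[0];lu=w2p(n,[.431,.1306,.06])[0];print(n,uv,lu)
    im=cv2.resize(im,None,fx=2,fy=2,interpolation=cv2.INTER_CUBIC)
    cv2.drawMarker(im,tuple(int(v*2) for v in uv),(0,0,255),0,16);cv2.drawMarker(im,tuple(int(v*2) for v in lu),(0,255,0),1,16)
    c=((uv+lu)/1).astype(int);C.append(im[max(0,c[1]-200):][:400,max(0,min(c[0]-200,624)):][:,:400])
cv2.imwrite("pics/chk.png",np.hstack([cv2.copyMakeBorder(c,0,400-c.shape[0],0,400-c.shape[1],0) for c in C]))
E
```

```text
side [341.62263308 202.42393186] [329.29479573 265.44005424]
top [155.48253335 275.5768873 ] [172.21447108 269.8579179 ]
```

View pics/chk.png

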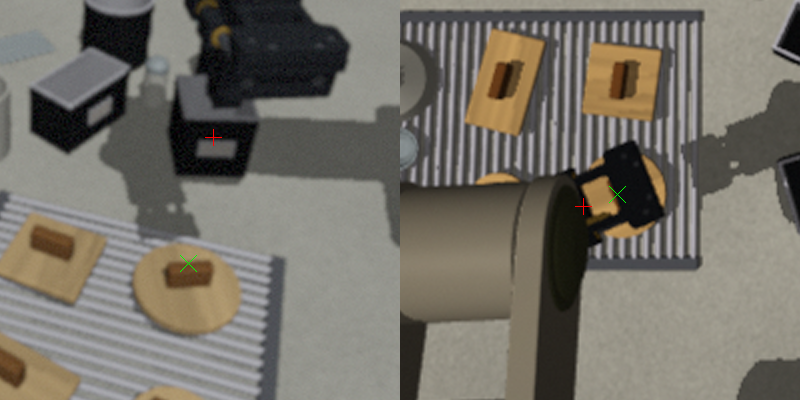

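```bash
python3 - <<'E'
from h import *
from scipy.optimize import least_squares
print("start proj side",w2p("side",[.195,-.487,.2016])*1.5625)
P=observe()["ee_pos"];print(P)
for d in([0,0,.02],[0,-.04,0],[0.02,0,0]): print(d,w2p("side",P+d)[0])
# triangulation check of lids/tins between cameras
for n,p in dict(lgrip=[.432,.1305,.06],sgrip=[.4205,.2804,.06],sqgrip=[.5659,.1326,.06],tinL=[.5971,-.294,.1],tinS=[.441,-.275,.08],sq=[.4398,-.1082,.09],ob=[.6048,-.1177,.075]).items(): print(n,w2p("side",p)[0]*1.5625)
im=read_camera("side");c=im[120:240,250:410];cv2.imwrite("pics/tip.png",cv2.resize(c,None,fx=5,fy=5,interpolation=cv2.INTER_CUBIC))
E
```

```text
start proj side [[707.39093785 141.205734  ]]
[0.43136546 0.13026255 0.20945155]
[0, 0, 0.02] [344.21111171 194.36911325]
[0, -0.04, 0] [344.92328742 189.91898924]
[0.02, 0, 0] [329.87497358 201.53582683]
lgrip [513.70541355 414.48684931]
sgrip [503.11841917 527.8287715 ]
sqgrip [406.8479421  389.74047355]
tinL [459.96518482 204.41570329]
tinS [544.48225828 234.00668119]
sq [534.74693867 282.87698976]
ob [429.60780509 267.40709261]
```

View pics/tip.png

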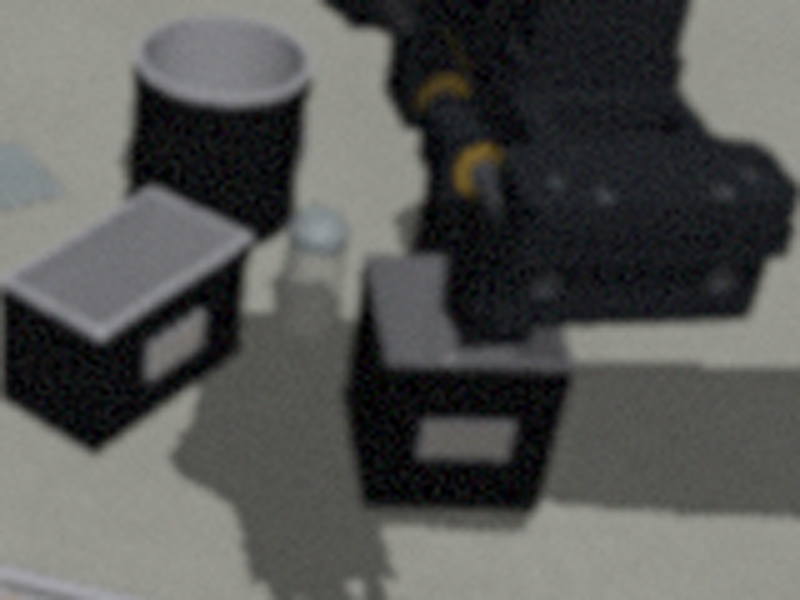

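```bash
python3 -c "
from h import *
P=observe()['ee_pos']
for o in (0,.035): print(o,(w2p('side',[P+[-.036,.086,.064+o],P+[-.036+.035,.086+.014,.064+o],P+[-.036-.035,.086-.014,.064+o]])-[250,120])*5)"
python3 -m crank '[{"translation":[0,0,1],"rotation":[0,0,0]},{"translation":[0,0,1],"rotation":[0,0,0]},{"translation":[0,0,1],"rotation":[0,0,0]},{"translation":[0,0,1],"rotation":[0,0,0]},{"translation":[0,0,1],"rotation":[0,0,0]},{"translation":[0,0,1],"rotation":[0,0,0]},{"translation":[0,0,0.7],"rotation":[0,0,0]},{"translation":[0,0,0],"rotation":[0,0,0]}]'
python3 -m crank '[{"translation":[0,0,0.12],"rotation":[0,0,0]},{"translation":[0,0,0.12],"rotation":[0,0,0]},{"translation":[0,0,0],"rotation":[0,0,0]}]'|egrep 'pos|force'
python3 -m crank '[{"translation":[0,0,0.12],"rotation":[0,0,0]},{"translation":[0,0,0],"rotation":[0,0,0]}]'|egrep 'pos|contact'
```

```text
0 [[600.33228225 460.3157909 ]
 [460.06059893 465.45075473]
 [738.92418254 455.24231934]]
0.035 [[629.76728668 354.85632785]
 [483.01469067 359.56589804]
 [774.67999952 350.20580302]]
time_s: 5.7
ee_pos: [0.4294, 0.1301, 0.0396]
ee_rot: [0.981, 0.195, -0.003, -0.001]
contact_force: [-0.3, 0.4, -0.2]
grip_width: 0.0003
gripper_force: 0.0
ee_pos: [0.4317, 0.1303, 0.0363]
contact_force: [-0.7, 0.3, 0.5]
gripper_force: 0.0
ee_pos: [0.4316, 0.1303, 0.0331]
contact_force: [-0.0, -0.4, 0.4]
```

The body's outline fits a pure z offset of about +45 mm, so the tool sits higher than its reading says. I'll confirm that by touching the top of the grip.

```bash

python3 -m crank '[{"translation":[0,0,0.2],"rotation":[0,0,0]},{"translation":[0,0,0.15],"rotation":[0,0,0]},{"translation":[0,0,0],"rotation":[0,0,0]}]'|egrep 'pos|contact'
python3 -m crank '[{"translation":[0,0,0.08],"rotation":[0,0,0]},{"translation":[0,0,0.08],"rotation":[0,0,0]},{"translation":[0,0,0],"rotation":[0,0,0]}]'|egrep 'pos|contact'
python3 -c "
from h import *
c=read_camera('side')[150:300,250:420];cv2.imwrite('pics/tip2.png',cv2.resize(c,None,fx=4,fy=4,interpolation=cv2.INTER_CUBIC))
print((w2p('side',[.4315,.1303,.06])-[250,150])*4)"
```

```text
ee_pos: [0.4315, 0.1302, 0.024]
contact_force: [-0.7, -0.1, -0.2]
ee_pos: [0.4318, 0.1303, 0.0236]
contact_force: [-19.1, -3.5, 50.7]
[[316.21011248 461.03273449]]
```

View pics/tip2.png

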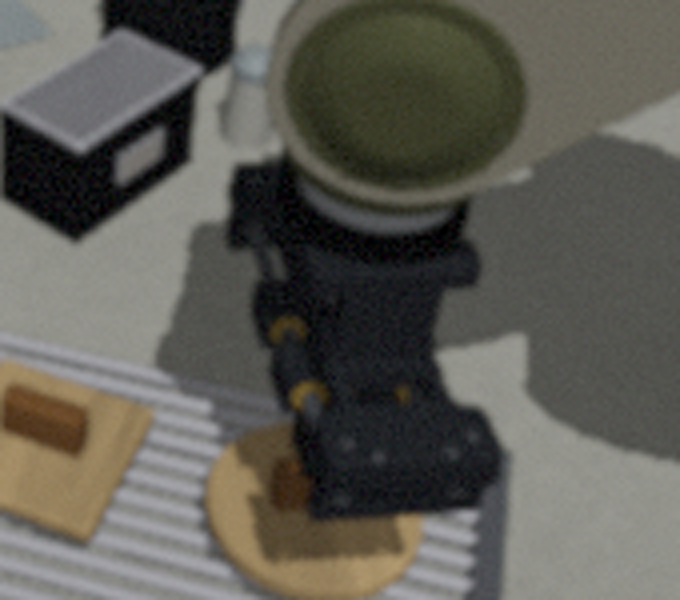

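The fingers met the grip top (z 0.060) at a reported z of 0.0237, so the true tip height is the reading plus 36 mm. I'll back off, open, go to a reported 0.002 and grasp.

```bash

python3 -m crank '[{"translation":[0,0,-0.5],"rotation":[0,0,0]},{"translation":[0,0,-0.3],"rotation":[0,0,0]},{"translation":[0,0,0],"rotation":[0,0,0]},{"translation":[0,0,0],"rotation":[0,0,0]},{"translation":[0,0,0],"rotation":[0,0,0]},{"translation":[0,0,0],"rotation":[0,0,0]}]' 0.5 30
python3 -m crank '[{"translation":[0,0,0.5],"rotation":[0,0,0]},{"translation":[0,0,0.5],"rotation":[0,0,0]},{"translation":[0,0,0],"rotation":[0,0,0]}]'|egrep 'pos|contact'
```

```text
time_s: 7.45
ee_pos: [0.4313, 0.1302, 0.0399]
ee_rot: [0.981, 0.195, -0.0, -0.0]
contact_force: [0.7, 0.3, 0.3]
grip_width: 0.0435
gripper_force: 0.0
ee_pos: [0.4306, 0.1302, 0.0141]
contact_force: [-0.9, -0.6, -0.2]
```

```bash

python3 -m crank '[{"translation":[0,0,0.28],"rotation":[0,0,0]},{"translation":[0,0,0.2],"rotation":[0,0,0]},{"translation":[0,0,0],"rotation":[0,0,0]}]'|egrep 'pos|contact'
python3 -m crank '[{"translation":[0,0,0],"rotation":[0,0,0]},{"translation":[0,0,0],"rotation":[0,0,0]},{"translation":[0,0,0],"rotation":[0,0,0]},{"translation":[0,0,0],"rotation":[0,0,0]},{"translation":[0,0,0],"rotation":[0,0,0]},{"translation":[0,0,0],"rotation":[0,0,0]}]' 0 30
python3 -m crank '[{"translation":[0,0,-0.3],"rotation":[0,0,0]},{"translation":[0,0,-0.3],"rotation":[0,0,0]},{"translation":[0,0,0],"rotation":[0,0,0]}]'
```

```text
ee_pos: [0.4313, 0.1302, 0.0029]
contact_force: [-0.2, 0.4, -0.5]
time_s: 8.65
ee_pos: [0.4317, 0.1303, 0.0036]
ee_rot: [0.981, 0.195, 0.0, -0.0]
contact_force: [-1.5, 1.2, 2.9]
grip_width: 0.0138
gripper_force: 30.0
time_s: 8.95
ee_pos: [0.4323, 0.1303, 0.0195]
ee_rot: [0.981, 0.195, 0.001, 0.0]
contact_force: [0.2, -0.4, -0.8]
grip_width: 0.0138
gripper_force: 30.0
```

Gripped at 13.8 mm. Now lift and carry.

```bash

python3 -m crank '[{"translation":[0,0,-0.7],"rotation":[0,0,0]},{"translation":[0,0,-1],"rotation":[0,0,0]},{"translation":[0,0,-1],"rotation":[0,0,0]},{"translation":[0,0,-1],"rotation":[0,0,0]},{"translation":[0,0,-1],"rotation":[0,0,0]},{"translation":[0,0,-0.9],"rotation":[0,0,0]},{"translation":[0,0,0],"rotation":[0,0,0]},{"translation":[0,0,0],"rotation":[0,0,0]}]' | egrep 'pos|grip'
python3 -c "
from h import *
plan(.5971,-.294,.16,22.5)"
```

```text
ee_pos: [0.4313, 0.1302, 0.1577]
grip_width: 0.0137
gripper_force: 30.0
t 9.75 pos [0.4313 0.1302 0.1577] yaw 22.52 F [-0.8  0.  -2.2] w 0.0137 q6 1.21
 turn units [-0.    0.01  0.  ]  then shift units [-0.37 18.22 -0.09]  | shift first [-0.37 18.22 -0.1 ]
```

```bash

python3 -m crank '[{"translation":[-0.02,0.5,0],"rotation":[0,0,0]},{"translation":[-0.02,0.96,0],"rotation":[0,0,0]},{"translation":[-0.02,0.96,0],"rotation":[0,0,0]},{"translation":[-0.02,0.96,0],"rotation":[0,0,0]},{"translation":[-0.02,0.96,0],"rotation":[0,0,0]},{"translation":[-0.02,0.96,0],"rotation":[0,0,0]},{"translation":[-0.02,0.96,0],"rotation":[0,0,0]},{"translation":[-0.02,0.96,0],"rotation":[0,0,0]}]' | egrep 'grip_'
python3 -m crank '[{"translation":[-0.02,0.96,0],"rotation":[0,0,0]},{"translation":[-0.02,0.96,0],"rotation":[0,0,0]},{"translation":[-0.02,0.96,0],"rotation":[0,0,0]},{"translation":[-0.02,0.96,0],"rotation":[0,0,0]},{"translation":[-0.02,0.96,0],"rotation":[0,0,0]},{"translation":[-0.02,0.96,0],"rotation":[0,0,0]},{"translation":[-0.02,0.96,0],"rotation":[0,0,0]},{"translation":[-0.02,0.96,0],"rotation":[0,0,0]}]' | egrep 'grip_'
python3 -m crank '[{"translation":[-0.02,0.96,0],"rotation":[0,0,0]},{"translation":[-0.02,0.96,0],"rotation":[0,0,0]},{"translation":[0,0.4,0],"rotation":[0,0,0]},{"translation":[0,0,0],"rotation":[0,0,0]},{"translation":[0,0,0],"rotation":[0,0,0]}]' | egrep 'grip_'
python3 - <<'E'
from h import *
plan(.5971,-.294,.0796,22.5)
a=read_camera("top")[150:270,295:405];b=read_camera("side")[80:200,240:350]
cv2.imwrite("pics/l1.png",cv2.resize(np.hstack([a,b]),None,fx=3.6,fy=3.6,interpolation=cv2.INTER_CUBIC))
P=observe()["ee_pos"]+[0,0,.0064+.014]
print((w2p("side",P)-[240,80])*3.6+[396,0],(w2p("side",[.5971,-.294,.1])-[240,80])*3.6+[396,0])
E
```

```text
grip_width: 0.0139
grip_width: 0.0138
grip_width: 0.0136
t 11.85 pos [ 0.5877 -0.2703  0.1577] yaw 22.53 F [ 0.8  0.6 -2.3] w 0.0136 q6 0.57
 turn units [-0.01  0.01  0.01]  then shift units [-0.02  1.02  3.12]  | shift first [-0.01  1.02  3.12]
[[605.73028638 103.2236213 ]] [[591.75978583 182.97378039]]
```

View pics/l1.png

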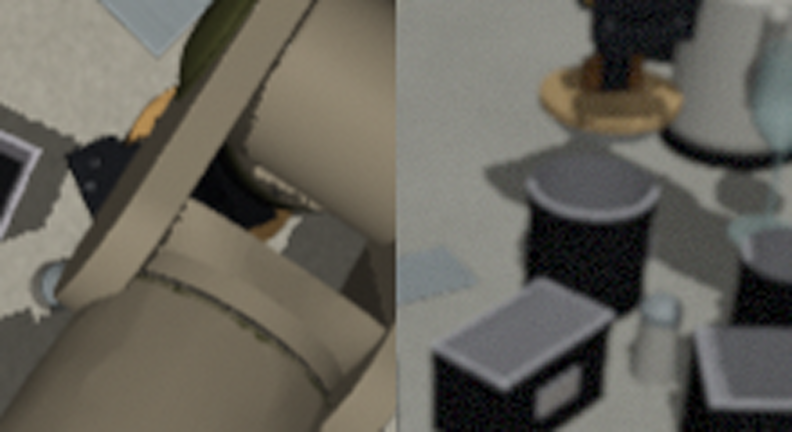

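```bash

python3 -m crank '[{"translation":[0,0.6,0.2],"rotation":[0,0,0]},{"translation":[0,0.42,0.3],"rotation":[0,0,0]},{"translation":[0,0,0.4],"rotation":[0,0,0]},{"translation":[0,0,0],"rotation":[0,0,0]},{"translation":[0,0,0],"rotation":[0,0,0]}]' | egrep 'grip_'
cat >> h.py <<'E'
from scipy.optimize import least_squares
def shape(kind,yaw,a,b):
    if kind=="r":
        t=np.linspace(0,2*np.pi,90,endpoint=False);p=np.c_[a*np.cos(t),a*np.sin(t)]/2
    else: p=np.array([[a,b],[a,-b],[-a,-b],[-a,b]])/2
    c,s=np.cos(np.radians(yaw)),np.sin(np.radians(yaw));return p@np.array([[c,s],[-s,c]])
def fit(im,box,kind,a,b,yaw,x0,z):
    """bamboo disc/board held at origin height z: fit x,y so its silhouette in the side view matches the mask"""
    u0,v0,u1,v1=box
    hsv=cv2.cvtColor(im,cv2.COLOR_BGR2HSV);m=cv2.inRange(hsv,(5,70,40),(25,255,255));k=np.zeros_like(m);k[v0:v1,u0:u1]=m[v0:v1,u0:u1]
    N,L,st,_=cv2.connectedComponentsWithStats(k);i=1+st[1:,4].argmax();k=np.uint8(L==i)
    h=cv2.convexHull(cv2.findNonZero(k))[:,0].astype(float)
    ph=np.radians(np.r_[-30:211:10]);d=np.c_[np.cos(ph),np.sin(ph)]  # sides and lower edge only
    sup=(h@d.T).max(0)+.35*np.abs(d).sum(1)
    def pr(v):
        s=shape(kind,yaw,a,b)+v[:2];P=np.vstack([np.c_[s,np.full(len(s),z+q)] for q in(.014,.024)])
        return (w2p("side",P)@d.T).max(0)-sup
    r=least_squares(pr,x0,loss="soft_l1");return r.x.round(4),np.abs(r.fun).max().round(2),np.sqrt((r.fun**2).mean()).round(2)
E
python3 - <<'E'
from h import *
im=read_camera("side");cv2.imwrite("pics/s1.png",im)
P=observe()["ee_pos"];print(P)
for z in(.0044,.0064,.0084):print(fit(im,(255,80,335,140),"r",.104,.104,0,P[:2],P[2]+z))
plan(.5971,-.294,.0796,22.5)
E
```

```text
grip_width: 0.0138
[ 0.59793313 -0.29395866  0.13608269]
(array([ 0.5964, -0.3003]), np.float64(0.99), np.float64(0.41))
(array([ 0.5956, -0.2964]), np.float64(1.1), np.float64(0.45))
(array([ 0.5949, -0.2925]), np.float64(1.2), np.float64(0.48))
t 12.5 pos [ 0.5979 -0.294   0.1361] yaw 22.54 F [-0.5  0.3 -1.7] w 0.0134 q6 0.54
 turn units [ 0.   -0.    0.01]  then shift units [-0.03 -0.01  2.26]  | shift first [-0.03 -0.01  2.26]
```

```bash

python3 -m crank '[{"translation":[0,0,0.6],"rotation":[0,0,0]},{"translation":[0,0,0.6],"rotation":[0,0,0]},{"translation":[0,0,0.4],"rotation":[0,0,0]},{"translation":[0,0,0],"rotation":[0,0,0]}]' | egrep 'pos|contact'
python3 -m crank '[{"translation":[0,0,0.15],"rotation":[0,0,0]},{"translation":[0,0,0.15],"rotation":[0,0,0]},{"translation":[0,0,0],"rotation":[0,0,0]}]' | egrep 'pos|contact'
python3 -m crank '[{"translation":[0,0,0.12],"rotation":[0,0,0]},{"translation":[0,0,0.12],"rotation":[0,0,0]},{"translation":[0,0,0],"rotation":[0,0,0]}]' | egrep 'pos|contact'
```

```text
ee_pos: [0.5975, -0.2939, 0.0948]
contact_force: [0.3, -0.6, -2.1]
ee_pos: [0.5979, -0.2944, 0.0882]
contact_force: [0.1, -0.8, -1.6]
ee_pos: [0.5978, -0.2942, 0.0819]
contact_force: [0.5, 0.3, -2.3]
```

Going in freely. Now the last 2–3 mm to the rim.

```bash

python3 -m crank '[{"translation":[0,0,0.06],"rotation":[0,0,0]},{"translation":[0,0,0.04],"rotation":[0,0,0]},{"translation":[0,0,0],"rotation":[0,0,0]}]' | egrep 'pos|contact'
python3 -m crank '[{"translation":[0,0,0.04],"rotation":[0,0,0]},{"translation":[0,0,0],"rotation":[0,0,0]}]' | egrep 'pos|contact'
```

```text
ee_pos: [0.598, -0.2943, 0.0798]
contact_force: [0.7, 1.7, -2.3]
ee_pos: [0.5981, -0.2944, 0.0796]
contact_force: [-1.7, 3.7, 3.6]
```

```bash

python3 -m crank '[{"translation":[0,0,0],"rotation":[0,0,0]},{"translation":[0,0,0],"rotation":[0,0,0]},{"translation":[0,0,0],"rotation":[0,0,0]},{"translation":[0,0,0],"rotation":[0,0,0]}]' 0.5 | egrep 'pos|contact|width'
python3 -m crank '[{"translation":[0,0,-0.4],"rotation":[0,0,0]},{"translation":[0,0,-0.8],"rotation":[0,0,0]},{"translation":[0,0,-1],"rotation":[0,0,0]},{"translation":[0,0,-1],"rotation":[0,0,0]},{"translation":[0,0,0],"rotation":[0,0,0]}]' | egrep 'pos|contact|width'
python3 - <<'E'
from h import *
im=read_camera("side");print(fit(im,(255,110,335,150),"r",.104,.104,0,(.597,-.294),.086))
plan(.4187,.2803,.16,-6)
E
```

```text
ee_pos: [0.5978, -0.2946, 0.0787]
contact_force: [0.2, -0.2, -0.4]
grip_width: 0.0429
ee_pos: [0.5992, -0.2954, 0.1634]
contact_force: [0.4, -0.6, 0.8]
grip_width: 0.0436
(array([ 0.5975, -0.2995]), np.float64(0.67), np.float64(0.31))
t 14.95 pos [ 0.5985 -0.2949  0.1607] yaw 22.52 F [-0.5 -0.   0.4] w 0.0439 q6 0.54
 turn units [ 0.03 -0.03  5.7 ]  then shift units [ -9.56 -22.13   0.03]  | shift first [  2.17 -24.01  -0.04]
```

```bash

python3 -m crank '[{"translation":[0.09,-1,0],"rotation":[0,0,0]},{"translation":[0.09,-1,0],"rotation":[0,0,0]},{"translation":[0.09,-1,0],"rotation":[0,0,0]},{"translation":[0.09,-1,0],"rotation":[0,0,0]},{"translation":[0.09,-1,0],"rotation":[0,0,0]},{"translation":[0.09,-1,0],"rotation":[0,0,0]},{"translation":[0.09,-1,0],"rotation":[0,0,0]},{"translation":[0.09,-1,0],"rotation":[0,0,0]}]' | egrep 'pos'
python3 -m crank '[{"translation":[0.09,-1,0],"rotation":[0,0,0]},{"translation":[0.09,-1,0],"rotation":[0,0,0]},{"translation":[0.09,-1,0],"rotation":[0,0,0]},{"translation":[0.09,-1,0],"rotation":[0,0,0]},{"translation":[0.09,-1,0],"rotation":[0,0,0]},{"translation":[0.09,-1,0],"rotation":[0,0,0]},{"translation":[0.09,-1,0],"rotation":[0,0,0]},{"translation":[0.09,-1,0],"rotation":[0,0,0]}]' | egrep 'pos'
python3 -m crank '[{"translation":[0.09,-1,0],"rotation":[0,0,0]},{"translation":[0.09,-1,0],"rotation":[0,0,0]},{"translation":[0.09,-1,0],"rotation":[0,0,0]},{"translation":[0.09,-1,0],"rotation":[0,0,0]},{"translation":[0.09,-1,0],"rotation":[0,0,0]},{"translation":[0.09,-1,0],"rotation":[0,0,0]},{"translation":[0.09,-1,0],"rotation":[0,0,0]},{"translation":[0.09,-1,0],"rotation":[0,0,0]}]' | egrep 'pos'
python3 -m crank '[{"translation":[0,0,0],"rotation":[0,0,0.95]},{"translation":[0,0,0],"rotation":[0,0,0.95]},{"translation":[0,0,0],"rotation":[0,0,0.95]},{"translation":[0,0,0],"rotation":[0,0,0.95]},{"translation":[0,0,0],"rotation":[0,0,0.95]},{"translation":[0,0,0],"rotation":[0,0,0.95]},{"translation":[0,0,0],"rotation":[0,0,0]},{"translation":[0,0,0],"rotation":[0,0,0]}]' | egrep 'pos'
python3 -c "
from h import *
plan(.4187,.2803,.0036,-6)"
```

```text
ee_pos: [0.537, -0.1016, 0.1576]
ee_pos: [0.4769, 0.0898, 0.1578]
ee_pos: [0.417, 0.2812, 0.1578]
ee_pos: [0.4177, 0.2803, 0.1582]
t 18.15 pos [0.4177 0.2803 0.1582] yaw -5.86 F [-0.1  0.3 -0. ] w 0.0438 q6 2.03
 turn units [0.01 0.01 0.03]  then shift units [ 0.04 -0.    6.18]  | shift first [ 0.05 -0.01  6.18]
```

```bash

python3 -m crank '[{"translation":[0.04,0,1],"rotation":[0,0,0]},{"translation":[0,0,1],"rotation":[0,0,0]},{"translation":[0,0,1],"rotation":[0,0,0]},{"translation":[0,0,1],"rotation":[0,0,0]},{"translation":[0,0,1],"rotation":[0,0,0]},{"translation":[0,0,0.7],"rotation":[0,0,0]},{"translation":[0,0,0.46],"rotation":[0,0,0]},{"translation":[0,0,0],"rotation":[0,0,0]}]' | egrep 'pos|contact'
python3 -m crank '[{"translation":[0,0,0],"rotation":[0,0,0]},{"translation":[0,0,0],"rotation":[0,0,0]},{"translation":[0,0,0],"rotation":[0,0,0]},{"translation":[0,0,0],"rotation":[0,0,0]},{"translation":[0,0,0],"rotation":[0,0,0]}]' 0 30
python3 -m crank '[{"translation":[0,0,-0.3],"rotation":[0,0,0]},{"translation":[0,0,-0.7],"rotation":[0,0,0]},{"translation":[0,0,-1],"rotation":[0,0,0]},{"translation":[0,0,-1],"rotation":[0,0,0]},{"translation":[0,0,-1],"rotation":[0,0,0]},{"translation":[0,0,-1],"rotation":[0,0,0]},{"translation":[0,0,-1],"rotation":[0,0,0]},{"translation":[0,0,0],"rotation":[0,0,0]}]'| egrep 'pos|grip'
python3 -c "
from h import *
plan(.441,-.2753,.153,-6)"
```

```text
ee_pos: [0.4182, 0.2801, 0.0037]
contact_force: [-0.7, 0.2, -0.0]
time_s: 19.45
ee_pos: [0.4193, 0.2805, 0.0054]
ee_rot: [0.999, -0.052, 0.0, -0.0]
contact_force: [-0.5, 0.1, 4.2]
grip_width: 0.0135
gripper_force: 30.0
ee_pos: [0.4203, 0.2809, 0.158]
grip_width: 0.0136
gripper_force: 30.0
t 20.25 pos [0.4203 0.2809 0.158 ] yaw -5.98 F [-0.6 -0.7 -1.2] w 0.0136 q6 2.03
 turn units [-0.03 -0.06  0.  ]  then shift units [ 3.15 22.04  0.2 ]  | shift first [ 3.14 22.04  0.16]
```

```bash

python3 -m crank '[{"translation":[0.14,0.7,0],"rotation":[0,0,0]},{"translation":[0.14,0.96,0],"rotation":[0,0,0]},{"translation":[0.14,0.96,0],"rotation":[0,0,0]},{"translation":[0.14,0.96,0],"rotation":[0,0,0]},{"translation":[0.14,0.96,0],"rotation":[0,0,0]},{"translation":[0.14,0.96,0],"rotation":[0,0,0]},{"translation":[0.14,0.96,0],"rotation":[0,0,0]},{"translation":[0.14,0.96,0],"rotation":[0,0,0]}]' | egrep 'width'
python3 -m crank '[{"translation":[0.14,0.96,0],"rotation":[0,0,0]},{"translation":[0.14,0.96,0],"rotation":[0,0,0]},{"translation":[0.14,0.96,0],"rotation":[0,0,0]},{"translation":[0.14,0.96,0],"rotation":[0,0,0]},{"translation":[0.14,0.96,0],"rotation":[0,0,0]},{"translation":[0.14,0.96,0],"rotation":[0,0,0]},{"translation":[0.14,0.96,0],"rotation":[0,0,0]},{"translation":[0.14,0.96,0],"rotation":[0,0,0]}]' | egrep 'width'
python3 -m crank '[{"translation":[0.14,0.96,0],"rotation":[0,0,0]},{"translation":[0.14,0.96,0],"rotation":[0,0,0]},{"translation":[0.14,0.96,0],"rotation":[0,0,0]},{"translation":[0.14,0.96,0],"rotation":[0,0,0]},{"translation":[0.14,0.96,0],"rotation":[0,0,0]},{"translation":[0.14,0.96,0],"rotation":[0,0,0]},{"translation":[0.09,0.9,0],"rotation":[0,0,0]},{"translation":[0,0,0],"rotation":[0,0,0]}]' | egrep 'pos|width'
python3 -m crank '[{"translation":[0,0,0.5],"rotation":[0,0,0]},{"translation":[0,0,0.5],"rotation":[0,0,0]},{"translation":[0,0,0.5],"rotation":[0,0,0]},{"translation":[0,0,0],"rotation":[0,0,0]},{"translation":[0,0,0],"rotation":[0,0,0]}]' | egrep 'pos|width'
python3 - <<'E'
from h import *
im=read_camera("side");cv2.imwrite("pics/s2.png",im)
P=observe()["ee_pos"]
c=w2p("side",P)[0].astype(int);print(c)
print(fit(im,(c[0]-40,c[1]-30,c[0]+40,c[1]+25),"r",.078,.078,0,P[:2],P[2]+.006))
plan(.441,-.2753,.060,-6)
E
```

```text
grip_width: 0.0136
grip_width: 0.0135
ee_pos: [0.4405, -0.2705, 0.1535]
grip_width: 0.0136
ee_pos: [0.4411, -0.2685, 0.1171]
grip_width: 0.0136
[350 138]
(array([ 0.4419, -0.2697]), np.float64(0.77), np.float64(0.41))
t 23.2 pos [ 0.4413 -0.2688  0.1176] yaw -5.96 F [-0.5 -0.3 -0.2] w 0.014 q6 0.9
 turn units [ 0.   -0.    0.01]  then shift units [0.01 0.26 2.3 ]  | shift first [0.01 0.26 2.3 ]
```

```bash

python3 -m crank '[{"translation":[-0.02,0.26,0.4],"rotation":[0,0,0]},{"translation":[0,0,0.6],"rotation":[0,0,0]},{"translation":[0,0,0.6],"rotation":[0,0,0]},{"translation":[0,0,0],"rotation":[0,0,0]}]' | egrep 'pos|contact'
python3 -m crank '[{"translation":[0,0,0.15],"rotation":[0,0,0]},{"translation":[0,0,0.15],"rotation":[0,0,0]},{"translation":[0,0,0],"rotation":[0,0,0]}]' | egrep 'pos|contact'
python3 -m crank '[{"translation":[0,0,0.12],"rotation":[0,0,0]},{"translation":[0,0,0.12],"rotation":[0,0,0]},{"translation":[0,0,0],"rotation":[0,0,0]}]' | egrep 'pos|contact'
```

```text
ee_pos: [0.4391, -0.2749, 0.0755]
contact_force: [-1.1, 1.2, -0.7]
ee_pos: [0.4399, -0.2754, 0.0699]
contact_force: [-0.1, 0.4, -0.6]
ee_pos: [0.4398, -0.2751, 0.0635]
contact_force: [0.5, -0.5, -0.7]
```

```bash

python3 -m crank '[{"translation":[0,0,0.07],"rotation":[0,0,0]},{"translation":[0,0,0.06],"rotation":[0,0,0]},{"translation":[0,0,0],"rotation":[0,0,0]}]' | egrep 'pos|contact'
python3 -m crank '[{"translation":[0,0,0.04],"rotation":[0,0,0]},{"translation":[0,0,0],"rotation":[0,0,0]}]' | egrep 'pos|contact'
```

```text
ee_pos: [0.4401, -0.2754, 0.0614]
contact_force: [-2.8, 2.1, 7.5]
ee_pos: [0.4403, -0.2756, 0.0614]
contact_force: [-5.5, 3.7, 17.6]
```

```bash

python3 -m crank '[{"translation":[0,0,-0.04],"rotation":[0,0,0]},{"translation":[0,0,0],"rotation":[0,0,0]},{"translation":[0,0,0],"rotation":[0,0,0]},{"translation":[0,0,0],"rotation":[0,0,0]},{"translation":[0,0,0],"rotation":[0,0,0]}]' 0.5 | egrep 'pos|contact|width'
python3 -m crank '[{"translation":[0,0,-0.4],"rotation":[0,0,0]},{"translation":[0,0,-0.8],"rotation":[0,0,0]},{"translation":[0,0,-1],"rotation":[0,0,0]},{"translation":[0,0,-1],"rotation":[0,0,0]},{"translation":[0,0,-0.8],"rotation":[0,0,0]},{"translation":[0,0,0],"rotation":[0,0,0]}]' | egrep 'pos|contact|width'
python3 - <<'E'
from h import *
im=read_camera("side");print(fit(im,(310,135,390,175),"r",.078,.078,0,(.44,-.275),.066))
plan(.5657,.1335,.16,-6.5)
E
```

```text
ee_pos: [0.4399, -0.2753, 0.0605]
contact_force: [-0.1, -0.3, 0.7]
grip_width: 0.0443
ee_pos: [0.4409, -0.2762, 0.1636]
contact_force: [0.4, 0.3, -0.9]
grip_width: 0.0438
(array([ 0.4383, -0.2779]), np.float64(0.74), np.float64(0.36))
t 25.85 pos [ 0.4403 -0.2756  0.1617] yaw -5.98 F [ 0.4 -0.  -1.1] w 0.0442 q6 0.89
 turn units [ 0.02 -0.02  0.1 ]  then shift units [  3.13 -16.83   0.07]  | shift first [  3.28 -16.8    0.05]
```

Small lid seated. On to the square lid.

```bash

python3 -m crank '[{"translation":[0.19,-0.99,0],"rotation":[0,0,0]},{"translation":[0.19,-0.99,0],"rotation":[0,0,0]},{"translation":[0.19,-0.99,0],"rotation":[0,0,0]},{"translation":[0.19,-0.99,0],"rotation":[0,0,0]},{"translation":[0.19,-0.99,0],"rotation":[0,0,0]},{"translation":[0.19,-0.99,0],"rotation":[0,0,0]},{"translation":[0.19,-0.99,0],"rotation":[0,0,0]},{"translation":[0.19,-0.99,0],"rotation":[0,0,0]}]' | egrep 'pos'
python3 -m crank '[{"translation":[0.19,-0.99,0],"rotation":[0,0,0]},{"translation":[0.19,-0.99,0],"rotation":[0,0,0]},{"translation":[0.19,-0.99,0],"rotation":[0,0,0]},{"translation":[0.19,-0.99,0],"rotation":[0,0,0]},{"translation":[0.19,-0.99,0],"rotation":[0,0,0]},{"translation":[0.19,-0.99,0],"rotation":[0,0,0]},{"translation":[0.19,-0.99,0],"rotation":[0,0,0]},{"translation":[0.19,-0.99,0],"rotation":[0,0,0]}]' | egrep 'pos'
python3 -m crank '[{"translation":[0.19,-0.96,0],"rotation":[0,0,0.1]},{"translation":[0,0,0],"rotation":[0,0,0]},{"translation":[0,0,0],"rotation":[0,0,0]},{"translation":[0,0,0],"rotation":[0,0,0]}]' | egrep 'pos'
python3 -c "
from h import *
plan(.5657,.1335,.0036,-6.5)"
```

```text
ee_pos: [0.498, -0.0811, 0.1594]
ee_pos: [0.5565, 0.1117, 0.1593]
ee_pos: [0.5637, 0.1331, 0.1601]
t 27.85 pos [0.5637 0.1331 0.1601] yaw -6.52 F [-0.   0.4 -1. ] w 0.0443 q6 1.71
 turn units [ 0.    0.01 -0.  ]  then shift units [ 0.08 -0.02  6.26]  | shift first [ 0.08 -0.03  6.26]
```

```bash

python3 -m crank '[{"translation":[0.08,-0.02,1],"rotation":[0,0,0]},{"translation":[0,0,1],"rotation":[0,0,0]},{"translation":[0,0,1],"rotation":[0,0,0]},{"translation":[0,0,1],"rotation":[0,0,0]},{"translation":[0,0,1],"rotation":[0,0,0]},{"translation":[0,0,0.8],"rotation":[0,0,0]},{"translation":[0,0,0.42],"rotation":[0,0,0]},{"translation":[0,0,0],"rotation":[0,0,0]}]' | egrep 'pos|contact'
python3 -m crank '[{"translation":[0,0,0],"rotation":[0,0,0]},{"translation":[0,0,0],"rotation":[0,0,0]},{"translation":[0,0,0],"rotation":[0,0,0]},{"translation":[0,0,0],"rotation":[0,0,0]},{"translation":[0,0,0],"rotation":[0,0,0]}]' 0 30
python3 -m crank '[{"translation":[0,0,-0.3],"rotation":[0,0,0]},{"translation":[0,0,-0.7],"rotation":[0,0,0]},{"translation":[0,0,-1],"rotation":[0,0,0]},{"translation":[0,0,-1],"rotation":[0,0,0]},{"translation":[0,0,-1],"rotation":[0,0,0]},{"translation":[0,0,-1],"rotation":[0,0,0]},{"translation":[0,0,-1],"rotation":[0,0,0]},{"translation":[0,0,0],"rotation":[0,0,0]}]'| egrep 'pos|grip'
python3 -c "
from h import *
plan(.4398,-.1082,.153,16)"
```

```text
ee_pos: [0.5654, 0.1336, 0.0042]
contact_force: [0.3, 0.6, 0.1]
time_s: 29.15
ee_pos: [0.5664, 0.1343, 0.0057]
ee_rot: [0.998, -0.057, 0.0, -0.0]
contact_force: [-1.1, 0.2, 4.0]
grip_width: 0.0141
gripper_force: 30.0
ee_pos: [0.5675, 0.1344, 0.1586]
grip_width: 0.0138
gripper_force: 30.0
t 29.95 pos [0.5675 0.1344 0.1586] yaw -6.47 F [ 0.7 -0.2 -1.4] w 0.0138 q6 1.72
 turn units [ 0.   -0.07 -4.49]  then shift units [-7.58  7.92  0.22]  | shift first [-3.98 10.22  0.19]
```

```bash

python3 -m crank '[{"translation":[-0.36,0.92,0],"rotation":[0,0,0]},{"translation":[-0.36,0.93,0],"rotation":[0,0,0]},{"translation":[-0.36,0.93,0],"rotation":[0,0,0]},{"translation":[-0.36,0.93,0],"rotation":[0,0,0]},{"translation":[-0.36,0.93,0],"rotation":[0,0,0]},{"translation":[-0.36,0.93,0],"rotation":[0,0,0]},{"translation":[-0.36,0.93,0],"rotation":[0,0,0]},{"translation":[-0.36,0.93,0],"rotation":[0,0,0]}]' | egrep 'width'
python3 -m crank '[{"translation":[-0.36,0.93,0],"rotation":[0,0,0]},{"translation":[-0.36,0.93,0],"rotation":[0,0,0]},{"translation":[-0.36,0.93,0],"rotation":[0,0,0]},{"translation":[0,0,0],"rotation":[0,0,-0.9]},{"translation":[0,0,0],"rotation":[0,0,-0.9]},{"translation":[0,0,0],"rotation":[0,0,-0.9]},{"translation":[0,0,0],"rotation":[0,0,-0.9]},{"translation":[0,0,0],"rotation":[0,0,-0.9]}]' | egrep 'width'
python3 -m crank '[{"translation":[0,0,0.5],"rotation":[0,0,0]},{"translation":[0,0,0.4],"rotation":[0,0,0]},{"translation":[0,0,0],"rotation":[0,0,0]},{"translation":[0,0,0],"rotation":[0,0,0]},{"translation":[0,0,0],"rotation":[0,0,0]}]' | egrep 'pos|width'
python3 - <<'E'
from h import *
im=read_camera("side");cv2.imwrite("pics/s3.png",im)
P=observe()["ee_pos"]
c=w2p("side",P)[0].astype(int);print(c)
for yw in(14,16,18): print(fit(im,(c[0]-50,c[1]-30,c[0]+50,c[1]+35),"q",.088,.088,yw,P[:2],P[2]+.005))
plan(.4398,-.1082,.0705,16)
E
```

```text
grip_width: 0.0139
grip_width: 0.0137
ee_pos: [0.439, -0.1085, 0.1329]
grip_width: 0.0139
[345 165]
(array([ 0.4378, -0.1135]), np.float64(1.97), np.float64(0.61))
(array([ 0.4382, -0.1131]), np.float64(2.03), np.float64(0.71))
(array([ 0.4386, -0.1126]), np.float64(2.53), np.float64(0.98))
t 32.1 pos [ 0.4391 -0.1085  0.1329] yaw 16.02 F [ 0.5 -0.3 -1.6] w 0.0135 q6 0.79
 turn units [ 0.01 -0.01  0.  ]  then shift units [ 0.03 -0.    2.5 ]  | shift first [ 0.03 -0.    2.5 ]
```

```bash

python3 -m crank '[{"translation":[0.05,0,0.6],"rotation":[0,0,0]},{"translation":[0,0,0.6],"rotation":[0,0,0]},{"translation":[0,0,0.6],"rotation":[0,0,0]},{"translation":[0,0,0],"rotation":[0,0,0]}]' | egrep 'pos|contact'
python3 -m crank '[{"translation":[0,0,0.15],"rotation":[0,0,0]},{"translation":[0,0,0.15],"rotation":[0,0,0]},{"translation":[0,0,0],"rotation":[0,0,0]}]' | egrep 'pos|contact'
python3 -m crank '[{"translation":[0,0,0.12],"rotation":[0,0,0]},{"translation":[0,0,0.12],"rotation":[0,0,0]},{"translation":[0,0,0],"rotation":[0,0,0]}]' | egrep 'pos|contact'
```

```text
ee_pos: [0.4393, -0.1077, 0.0865]
contact_force: [0.5, 0.3, -0.4]
ee_pos: [0.4401, -0.1081, 0.0802]
contact_force: [0.3, 0.8, -1.7]
ee_pos: [0.4399, -0.108, 0.0738]
contact_force: [-1.1, 0.2, -1.6]
```

```bash

python3 -m crank '[{"translation":[0,0,0.07],"rotation":[0,0,0]},{"translation":[0,0,0.04],"rotation":[0,0,0]},{"translation":[0,0,0],"rotation":[0,0,0]}]' | egrep 'pos|contact'
python3 -m crank '[{"translation":[0,0,0.03],"rotation":[0,0,0]},{"translation":[0,0,0],"rotation":[0,0,0]}]' | egrep 'pos|contact'
```

```text
ee_pos: [0.4402, -0.1081, 0.0716]
contact_force: [-1.1, -0.2, 2.7]
ee_pos: [0.4402, -0.1081, 0.0716]
contact_force: [-5.8, 1.9, 13.1]
```

```bash

python3 -m crank '[{"translation":[0,0,-0.03],"rotation":[0,0,0]},{"translation":[0,0,0],"rotation":[0,0,0]},{"translation":[0,0,0],"rotation":[0,0,0]},{"translation":[0,0,0],"rotation":[0,0,0]},{"translation":[0,0,0],"rotation":[0,0,0]}]' 0.5 | egrep 'pos|contact|width'
python3 -m crank '[{"translation":[0,0,-0.4],"rotation":[0,0,0]},{"translation":[0,0,-0.8],"rotation":[0,0,0]},{"translation":[0,0,-1],"rotation":[0,0,0]},{"translation":[0,0,-1],"rotation":[0,0,0]},{"translation":[0,0,-0.4],"rotation":[0,0,0]},{"translation":[0,0,0],"rotation":[0,0,0]},{"translation":[0,0,0],"rotation":[0,0,0]}]' | egrep 'pos|contact|width'
python3 - <<'E'
from h import *
im=read_camera("side");print(fit(im,(295,155,385,205),"q",.088,.088,16,(.44,-.108),.076))
plan(.5672,.2757,.16,-15.4)
E
```

```text
ee_pos: [0.4401, -0.1081, 0.0713]
contact_force: [-0.0, -0.0, -0.1]
grip_width: 0.0439
ee_pos: [0.4397, -0.1079, 0.1606]
contact_force: [-0.4, -0.2, 0.2]
grip_width: 0.0441
(array([ 0.4401, -0.1157]), np.float64(1.83), np.float64(0.61))
t 34.85 pos [ 0.4396 -0.1078  0.1603] yaw 16.02 F [ 0.3 -0.2  0.4] w 0.0438 q6 0.79
 turn units [-0.01  0.02  6.28]  then shift units [ 8.500e-01 -1.615e+01  1.000e-02]  | shift first [  9.14 -13.34   0.02]
```

```bash

python3 -m crank '[{"translation":[0,0,0],"rotation":[0,0,0.9]},{"translation":[0,0,0],"rotation":[0,0,0.9]},{"translation":[0,0,0],"rotation":[0,0,0.9]},{"translation":[0,0,0],"rotation":[0,0,0.9]},{"translation":[0,0,0],"rotation":[0,0,0.9]},{"translation":[0,0,0],"rotation":[0,0,0.9]},{"translation":[0,0,0],"rotation":[0,0,0.88]}]' | egrep 'pos'
python3 -m crank '[{"translation":[0.05,-0.95,0],"rotation":[0,0,0]},{"translation":[0.05,-0.95,0],"rotation":[0,0,0]},{"translation":[0.05,-0.95,0],"rotation":[0,0,0]},{"translation":[0.05,-0.95,0],"rotation":[0,0,0]},{"translation":[0.05,-0.95,0],"rotation":[0,0,0]},{"translation":[0.05,-0.95,0],"rotation":[0,0,0]},{"translation":[0.05,-0.95,0],"rotation":[0,0,0]},{"translation":[0.05,-0.95,0],"rotation":[0,0,0]}]' | egrep 'pos'
python3 -m crank '[{"translation":[0.05,-0.95,0],"rotation":[0,0,0]},{"translation":[0.05,-0.95,0],"rotation":[0,0,0]},{"translation":[0.05,-0.95,0],"rotation":[0,0,0]},{"translation":[0.05,-0.95,0],"rotation":[0,0,0]},{"translation":[0.05,-0.95,0],"rotation":[0,0,0]},{"translation":[0.05,-0.95,0],"rotation":[0,0,0]},{"translation":[0.05,-0.95,0],"rotation":[0,0,0]},{"translation":[0.05,-0.95,0],"rotation":[0,0,0]}]' | egrep 'pos'
python3 -m crank '[{"translation":[0.05,-0.95,0],"rotation":[0,0,0]},{"translation":[0,0,0],"rotation":[0,0,0]},{"translation":[0,0,0],"rotation":[0,0,0]},{"translation":[0,0,0],"rotation":[0,0,0]}]' | egrep 'pos'
python3 -c "
from h import *
plan(.5672,.2757,.0042,-15.4)"
```

```text
ee_pos: [0.4396, -0.1079, 0.1602]
ee_pos: [0.4998, 0.0735, 0.1601]
ee_pos: [0.5599, 0.2538, 0.1598]
ee_pos: [0.5674, 0.2747, 0.1608]
t 37.55 pos [0.5674 0.2747 0.1608] yaw -15.42 F [-0.2  0.3  0.5] w 0.0437 q6 2.11
 turn units [ 0.01  0.01 -0.  ]  then shift units [-0.02 -0.04  6.26]  | shift first [-0.01 -0.04  6.26]
```

```bash

python3 -m crank '[{"translation":[-0.01,-0.04,1],"rotation":[0,0,0]},{"translation":[0,0,1],"rotation":[0,0,0]},{"translation":[0,0,1],"rotation":[0,0,0]},{"translation":[0,0,1],"rotation":[0,0,0]},{"translation":[0,0,1],"rotation":[0,0,0]},{"translation":[0,0,0.8],"rotation":[0,0,0]},{"translation":[0,0,0.44],"rotation":[0,0,0]},{"translation":[0,0,0],"rotation":[0,0,0]}]' | egrep 'pos|contact'
python3 -m crank '[{"translation":[0,0,0],"rotation":[0,0,0]},{"translation":[0,0,0],"rotation":[0,0,0]},{"translation":[0,0,0],"rotation":[0,0,0]},{"translation":[0,0,0],"rotation":[0,0,0]},{"translation":[0,0,0],"rotation":[0,0,0]}]' 0 30
python3 -m crank '[{"translation":[0,0,-0.3],"rotation":[0,0,0]},{"translation":[0,0,-0.7],"rotation":[0,0,0]},{"translation":[0,0,-1],"rotation":[0,0,0]},{"translation":[0,0,-1],"rotation":[0,0,0]},{"translation":[0,0,-1],"rotation":[0,0,0]},{"translation":[0,0,-1],"rotation":[0,0,0]},{"translation":[0,0,-1],"rotation":[0,0,0]},{"translation":[0,0,-0.3],"rotation":[0,0,0]}]'| egrep 'pos|grip'
python3 -c "
from h import *
plan(.6048,-.1177,.16,64.4)"
```

```text
ee_pos: [0.567, 0.2758, 0.0043]
contact_force: [0.2, -0.2, 0.9]
time_s: 38.85
ee_pos: [0.5679, 0.2768, 0.0059]
ee_rot: [0.991, -0.134, 0.0, -0.0]
contact_force: [-0.3, 0.2, 2.8]
grip_width: 0.0137
gripper_force: 30.0
ee_pos: [0.5685, 0.2769, 0.1659]
grip_width: 0.0135
gripper_force: 30.0
t 39.65 pos [0.5685 0.2769 0.1659] yaw -15.38 F [ 0.2 -0.1 -1.3] w 0.0135 q6 2.11
 turn units [ 1.000e-02 -5.000e-02 -1.596e+01]  then shift units [-13.61   8.13   0.24]  | shift first [ 5.58 14.83  0.22]
```

```bash

python3 -m crank '[{"translation":[0.35,0.93,0],"rotation":[0,0,0]},{"translation":[0.35,0.93,0],"rotation":[0,0,0]},{"translation":[0.35,0.93,0],"rotation":[0,0,0]},{"translation":[0.35,0.93,0],"rotation":[0,0,0]},{"translation":[0.35,0.93,0],"rotation":[0,0,0]},{"translation":[0.35,0.93,0],"rotation":[0,0,0]},{"translation":[0.35,0.93,0],"rotation":[0,0,0]},{"translation":[0.35,0.93,0],"rotation":[0,0,0]}]' | egrep 'width'
python3 -m crank '[{"translation":[0.35,0.93,0],"rotation":[0,0,0]},{"translation":[0.35,0.93,0],"rotation":[0,0,0]},{"translation":[0.35,0.93,0],"rotation":[0,0,0]},{"translation":[0.35,0.93,0],"rotation":[0,0,0]},{"translation":[0.35,0.93,0],"rotation":[0,0,0]},{"translation":[0.35,0.93,0],"rotation":[0,0,0]},{"translation":[0.35,0.93,0],"rotation":[0,0,0]},{"translation":[0.35,0.9,0],"rotation":[0,0,0]}]' | egrep 'pos|width'
python3 -m crank '[{"translation":[0,0,0],"rotation":[0,0,-1]},{"translation":[0,0,0],"rotation":[0,0,-1]},{"translation":[0,0,0],"rotation":[0,0,-1]},{"translation":[0,0,0],"rotation":[0,0,-1]},{"translation":[0,0,0],"rotation":[0,0,-1]},{"translation":[0,0,0],"rotation":[0,0,-1]},{"translation":[0,0,0],"rotation":[0,0,-1]},{"translation":[0,0,0],"rotation":[0,0,-1]}]' | egrep 'width'
python3 -m crank '[{"translation":[0,0,0],"rotation":[0,0,-1]},{"translation":[0,0,0],"rotation":[0,0,-1]},{"translation":[0,0,0],"rotation":[0,0,-1]},{"translation":[0,0,0],"rotation":[0,0,-1]},{"translation":[0,0,0],"rotation":[0,0,-1]},{"translation":[0,0,0],"rotation":[0,0,-1]},{"translation":[0,0,0],"rotation":[0,0,-1]},{"translation":[0,0,0],"rotation":[0,0,-0.95]}]' | egrep 'pos|width'
python3 -m crank '[{"translation":[0,0,0.6],"rotation":[0,0,0]},{"translation":[0,0,0.7],"rotation":[0,0,0]},{"translation":[0,0,0.5],"rotation":[0,0,0]},{"translation":[0,0,0],"rotation":[0,0,0]},{"translation":[0,0,0],"rotation":[0,0,0]}]' | egrep 'pos|width'
python3 - <<'E'
from h import *
im=read_camera("side");cv2.imwrite("pics/s4.png",im)
P=observe()["ee_pos"]
c=w2p("side",P)[0].astype(int);print(c)
for yw in(62,64.4,67): print(fit(im,(c[0]-60,c[1]-30,c[0]+60,c[1]+35),"q",.12,.07,yw,P[:2],P[2]+.005))
plan(.6048,-.1177,.056,64.4)
E
```

```text
grip_width: 0.0137
ee_pos: [0.6038, -0.1194, 0.162]
grip_width: 0.0138
grip_width: 0.0137
ee_pos: [0.6038, -0.1184, 0.162]
grip_width: 0.0139
ee_pos: [0.6043, -0.1185, 0.118]
grip_width: 0.0137
[276 156]
(array([ 0.6006, -0.1245]), np.float64(11.16), np.float64(3.72))
(array([ 0.6009, -0.1248]), np.float64(11.31), np.float64(3.86))
(array([ 0.601 , -0.1249]), np.float64(11.45), np.float64(4.06))
t 43.4 pos [ 0.6045 -0.1186  0.1185] yaw 64.37 F [ 0.3 -0.1 -0.8] w 0.0137 q6 0.06
 turn units [ 0.01 -0.   -0.01]  then shift units [ 0.04 -0.    2.5 ]  | shift first [ 0.04 -0.01  2.5 ]
```

Part of the board is occluded, so that fit is poor (11 px residual). I'll look before inserting.

```bash
python3 - <<'E'
from h import *
im=cv2.imread("pics/s4.png")
S=5;x0,y0=215,120
c=cv2.resize(im[y0:y0+110,x0:x0+150],None,fx=S,fy=S,interpolation=cv2.INTER_CUBIC)
def poly(xy,yaw,a,b,z,col):
    p=np.c_[shape("q",yaw,a,b)+xy,np.full(4,z)];cv2.polylines(c,[((w2p("side",p)-[x0,y0]+.5)*S).astype(int)],True,col,1)
P=observe()["ee_pos"]
poly(P[:2],64.4,.12,.07,P[2]+.029,(0,0,255));poly([.6048,-.1177],64.4,.116,.066,.075,(0,255,0))
cv2.imwrite("pics/o.png",c)
E
```

```text
(no output)
```

View pics/o.png

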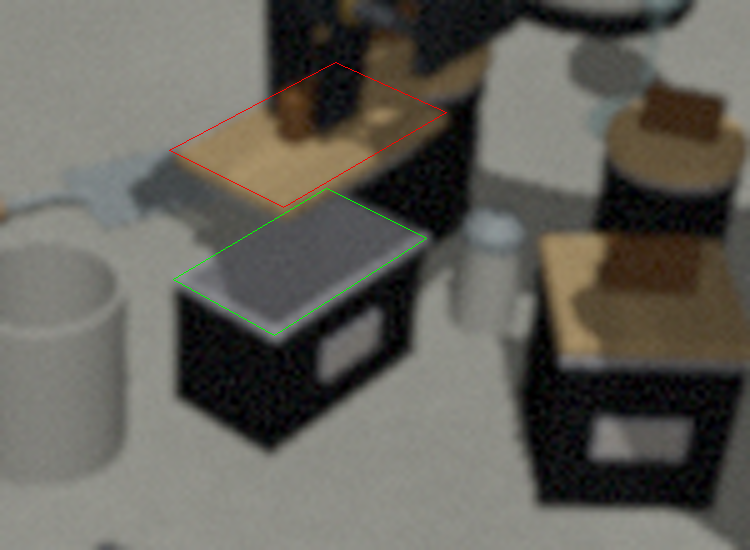

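The outlines agree with both the held board and the tin rim, so the fit was misled by the large lid behind. Inserting.

```bash

python3 -m crank '[{"translation":[0.04,0,0.6],"rotation":[0,0,0]},{"translation":[0,0,0.6],"rotation":[0,0,0]},{"translation":[0,0,0.6],"rotation":[0,0,0]},{"translation":[0,0,0],"rotation":[0,0,0]}]' | egrep 'pos|contact'
python3 -m crank '[{"translation":[0,0,0.15],"rotation":[0,0,0]},{"translation":[0,0,0.15],"rotation":[0,0,0]},{"translation":[0,0,0],"rotation":[0,0,0]}]' | egrep 'pos|contact'
python3 -m crank '[{"translation":[0,0,0.1],"rotation":[0,0,0]},{"translation":[0,0,0.1],"rotation":[0,0,0]},{"translation":[0,0,0],"rotation":[0,0,0]}]' | egrep 'pos|contact'
```

```text
ee_pos: [0.604, -0.1174, 0.0718]
contact_force: [0.7, -0.3, -1.0]
ee_pos: [0.6047, -0.1176, 0.0655]
contact_force: [0.3, -1.3, -2.8]
ee_pos: [0.6045, -0.1175, 0.06]
contact_force: [0.2, -0.5, -0.7]
```

```bash

python3 -m crank '[{"translation":[0,0,0.08],"rotation":[0,0,0]},{"translation":[0,0,0.07],"rotation":[0,0,0]},{"translation":[0,0,0],"rotation":[0,0,0]}]' | egrep 'pos|contact'
python3 -m crank '[{"translation":[0,0,0.03],"rotation":[0,0,0]},{"translation":[0,0,0],"rotation":[0,0,0]}]' | egrep 'pos|contact'
```

```text
ee_pos: [0.6047, -0.1176, 0.0568]
contact_force: [0.2, -0.7, 2.7]
ee_pos: [0.6049, -0.1177, 0.0569]
contact_force: [-2.7, 1.4, 6.8]
```

```bash

python3 -m crank '[{"translation":[0,0,-0.03],"rotation":[0,0,0]},{"translation":[0,0,0],"rotation":[0,0,0]},{"translation":[0,0,0],"rotation":[0,0,0]},{"translation":[0,0,0],"rotation":[0,0,0]},{"translation":[0,0,0],"rotation":[0,0,0]}]' 0.5 | egrep 'pos|contact|width'
python3 -m crank '[{"translation":[0,0,-0.4],"rotation":[0,0,0]},{"translation":[0,0,-0.8],"rotation":[0,0,0]},{"translation":[0,0,-1],"rotation":[0,0,0]},{"translation":[0,0,-1],"rotation":[0,0,0]},{"translation":[0,0,-1],"rotation":[0,0,0]},{"translation":[0,0,-0.4],"rotation":[0,0,0]},{"translation":[0,0,0],"rotation":[0,0,0]}]' | egrep 'pos|contact|width'
python3 -c "
from h import *
plan(.42,.25,.17,64.4)"
```

```text
ee_pos: [0.6046, -0.1176, 0.0565]
contact_force: [0.6, -0.2, -0.8]
grip_width: 0.0438
ee_pos: [0.6051, -0.1178, 0.173]
contact_force: [0.1, -1.9, 0.4]
grip_width: 0.0438
t 46.1 pos [ 0.6051 -0.1178  0.173 ] yaw 64.37 F [ 0.1 -1.9  0.4] w 0.0438 q6 0.07
 turn units [ 0.03 -0.   -0.01]  then shift units [ 10.07 -13.03   0.12]  | shift first [ 10.06 -13.04   0.09]
```

```bash

python3 -m crank '[{"translation":[0.72,-0.93,0],"rotation":[0,0,0]},{"translation":[0.72,-0.93,0],"rotation":[0,0,0]},{"translation":[0.72,-0.93,0],"rotation":[0,0,0]},{"translation":[0.72,-0.93,0],"rotation":[0,0,0]},{"translation":[0.72,-0.93,0],"rotation":[0,0,0]},{"translation":[0.72,-0.93,0],"rotation":[0,0,0]},{"translation":[0.72,-0.93,0],"rotation":[0,0,0]}]' | egrep 'pos'
python3 -m crank '[{"translation":[0.72,-0.93,0],"rotation":[0,0,0]},{"translation":[0.72,-0.93,0],"rotation":[0,0,0]},{"translation":[0.72,-0.93,0],"rotation":[0,0,0]},{"translation":[0.72,-0.93,0],"rotation":[0,0,0]},{"translation":[0.72,-0.93,0],"rotation":[0,0,0]},{"translation":[0.72,-0.93,0],"rotation":[0,0,0]},{"translation":[0.72,-0.93,0],"rotation":[0,0,0]},{"translation":[0,0,0],"rotation":[0,0,0]}]' | egrep 'pos'
python3 - <<'E'
from h import *
t=read_camera("top")[150:300,230:450];s=read_camera("side")[60:260,180:400]
f=2.65
cv2.imwrite("pics/end.png",np.vstack([cv2.resize(t,None,fx=1.7,fy=1.7,interpolation=cv2.INTER_CUBIC),cv2.resize(s,None,fx=1.7,fy=1.7,interpolation=cv2.INTER_CUBIC)]))
full=read_camera("top");hsv=cv2.cvtColor(full,cv2.COLOR_BGR2HSV);m=cv2.inRange(hsv,(5,90,40),(25,255,255));m[:165]=0;m[310:]=0;m[:,:240]=0;m[:,400:]=0
for n,x,y,z in(("L",.5971,-.294,.11),("S",.441,-.2753,.09),("Q",.4398,-.1082,.1),("O",.6048,-.1177,.085)):
    u=w2p("top",[x,y,z])[0].astype(int);k=np.zeros_like(m);k[u[1]-35:u[1]+35,u[0]-35:u[0]+35]=m[u[1]-35:u[1]+35,u[0]-35:u[0]+35]
    N,L,st,_=cv2.connectedComponentsWithStats(k);i=1+st[1:,4].argmax()
    r=cv2.minAreaRect(cv2.findNonZero(np.uint8(L==i)));w=p2w("top",cv2.boxPoints(r),z)
    print(n,w.mean(0).round(4)[:2],"tin",x,y,np.linalg.norm(w[1]-w[0]).round(3),np.linalg.norm(w[2]-w[1]).round(3))
E
```

```text
ee_pos: [0.5111, 0.0675, 0.1703]
ee_pos: [0.4182, 0.2523, 0.1704]
L [ 0.5972 -0.2954] tin 0.5971 -0.294 0.104 0.102
S [ 0.4401 -0.2749] tin 0.441 -0.2753 0.077 0.078
Q [ 0.4398 -0.1091] tin 0.4398 -0.1082 0.089 0.089
O [ 0.6043 -0.1206] tin 0.6048 -0.1177 0.072 0.12
```

View pics/end.png

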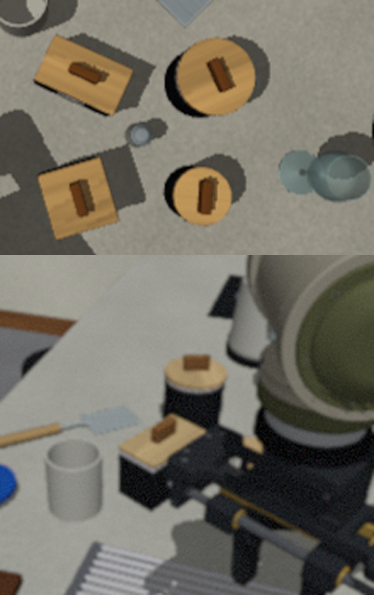

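All four lids sit flat and centred on their tins (within 3 mm, by the top view). The glass and mug are in place, and the gripper is clear over the rack.

```bash
python3 -c "
from cell import *
s=observe();print(s['time_s'],s['contact_force'],s['joint_vel'].round(3));print(sign_off())"
```

```text
47.75 [ 0.23118436 -0.11979456  0.81913796] [-0.017 -0.004 -0.006  0.001  0.002  0.002]
the job is handed in; nothing more can be done
None
```

I closed all four tins with their matching lids and handed the job in at 47.75 s. The top view shows each lid within 3 mm of its tin's measured centre, and the mug and wine glass look undisturbed; sign-off returned no verdict.

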